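# Put the fittings away and lock the spares cabinet

### The arm

A 6-joint arm with a two-finger parallel gripper is mounted at the origin on the work surface. World frame = base frame: x ahead of the robot, y to its left, z up, the work surface at z = 0. Lengths are in m, angles in degrees, forces in N, time in s.
With the tool pointing down it reaches from about 0.4 to 0.825 m from the base axis. Payload 7 kg.
Tool frame: the origin (TCP) lies midway between the tips of the shut fingers; the grasp point (between the pads) lies ctrl.grasp_offset behind it (ctrl.grasp_offset is the distance from the TCP to the grasp point, in m); z points along the fingers, y is the line along which they close (so a half turn about z gives the same grasp; the last joint's range is limited). The gripper opens to 88 mm and grips with 3 to 60 N. Pads are 19 mm wide; open, the fingers measure 130 mm over their backs; the gripper's body (78 mm by 193 mm) begins 47 mm behind the grasp point.
Start: joints at [-54.139, 20.546, 0.682, 0, -70.136, -16.507], TCP at [0.224, -0.637, 0.227] pointing down, gripper open.
Joint ranges: [-176.03, 176.03], [-82.01, 121.73], [-58.28, 71.71], [-173.87, 95.51], [-174.79, -0.11], [-173.66, 173.66]. Speed limits (degrees/s): [136.94, 136.94, 172.46, 180, 180, 180].

### API

Orientations are given as [roll, pitch, yaw] about the fixed x, y, z axes, in that order (R = Rz(yaw) Ry(pitch) Rx(roll)).
In Python, from plant import ctrl gives the robot as it stands. The module is installed in compiled form; this text tells all that it offers.
- The arm moves only by the tool send_rows, never from a script. Its argument "increments" is a list that holds one entry, the list of rows, each a list of 4 numbers: the shift along the world's x, y, z normalised to -1 to 1, where 1 is 0.2 m, then the turn about the world's z normalised to -1 to 1, where 1 is 1.5 rad. In form: [[[x, y, z, roll], ...]]. A call has 1 to 12 rows; each row is the pose to reach, as a shift and turn from the pose commanded when the call began; what a row does not reach only later rows make up. A row lasts 1/8 s, in which the tool goes at most 62.5 mm and 10.7 degrees, less where a joint would pass 70% of its speed; a pose out of reach is approached as far as the arm can. A call with a number of a shift or a turn outside -1 to 1 is refused whole. A call with a gripper value outside its range is refused whole. "jaw" is the opening, from 0 (shut) to 1 (fully open), set as the call begins (left out, the last holds). The fingers move at their own pace and stop on an object; the grip force is fixed at half the most. Time passes only in rows, so rows that repeat a pose let the fingers close. It gives the time, the measured TCP pose, the force, the opening and the grip force at its end, in the units of the state.
- ctrl.get_obs(): the state, without advancing time (a new reading comes with each control period).
- ctrl.snapshot(name): name is "side" or "top"; returns the picture (420x560x3 uint8, red, green, blue); there is no depth.
- ctrl.calibration(name): a dict with "mtx" (3x3 intrinsics, pixels), "eye" and "attitude" of the camera in the world. Camera axes: x right, y up, looking along -z (the intrinsics and any distortion apply to the point x, -y, -z); pixel columns grow to the right and rows downward; lengths in m; the calibration is good to about 2 mm. A picture is of the moment at which its call begins. calibration takes no time and is no camera call.
- ctrl.close_job(): hands the job in; it is judged then, once.
Trained networks look in the newest picture that a camera, given by its name, has taken for a name from the list of things; names that differ only in an ending like _2 or _b are one class to them, and where a whole thing is asked for, a point or a joint stands for the part that bears it (a point fixed in the world has none). Each returns a list of dicts, best first, with "conf" (0 to 1); they miss things now and then, are a little off and sometimes report something else, mostly with a low value. They report only what shows in the picture. A call takes as long as a camera call.
- ctrl.trace(thing, camera): "mask" (420x560 bool, what is visible of it) and "bbox" ([left, top, right, bottom] in pixels, round what is visible of it).
- ctrl.spot_point(thing, camera): "pixel" ([row, column] in pixels: a listed point, or the origin of a listed thing).
The state is a dict: "clock": time; "joint_pos": joint angles; "qvel": joint speeds; "tau": joint torques, N m; "tool_pos": TCP position; "orientation": TCP orientation; "force": force on the tool from outside, world axes, zero at the start; "moment": the same for the moment, N m; "opening": finger opening in m; "gripper_force": force on a finger pad.
Only numpy, scipy, OpenCV 4.12 (cv2) and the standard library are available. Lean on these libraries where they do the work, as an engineer would, in place of code of your own. Each camera call takes 0.05 s, during which the arm holds its last target. There are 200 camera calls.

### The job

Put all the loose fittings lying on the counter mat (black tees and brass straight connectors) into the open cabinet's drawer and push the drawer fully home; then push the cabinet door shut until it clicks home on its catch, and last swing the hasp down flat over the staple on the door. Leave the spray can, the tape roll and the screwdriver where they are.

Things in the scene. Friction and masses are not known exactly. Their poses are not given: they have to be found in the camera images.
- tee1: black push-fit tee: a straight run 44 mm long and 18 mm thick with a stub branch of the same thickness at its middle, blue rings at the three ends, 35 g. Lies flat, 18 mm high. Origin: underside, below the middle of the run; x along the run, y along the branch, whose end is 26 mm from the origin. None if absent.
- tee2: black push-fit tee: a straight run 44 mm long and 18 mm thick with a stub branch of the same thickness at its middle, blue rings at the three ends, 35 g. Lies flat, 18 mm high. Origin: underside, below the middle of the run; x along the run, y along the branch, whose end is 26 mm from the origin. None if absent.
- tee3: black push-fit tee: a straight run 44 mm long and 18 mm thick with a stub branch of the same thickness at its middle, blue rings at the three ends, 35 g. Lies flat, 18 mm high. Origin: underside, below the middle of the run; x along the run, y along the branch, whose end is 26 mm from the origin. None if absent.
- connector1: brass straight connector with a hexagonal middle and a blue ring at one end: 44 mm long (along its x), 19 mm thick, 50 g. Lies flat on its side, 19 mm high. Origin: underside, at mid length. None if absent.
- connector2: brass straight connector with a hexagonal middle and a blue ring at one end: 44 mm long (along its x), 19 mm thick, 50 g. Lies flat on its side, 19 mm high. Origin: underside, at mid length. None if absent.
- connector3: brass straight connector with a hexagonal middle and a blue ring at one end: 44 mm long (along its x), 19 mm thick, 50 g. Lies flat on its side, 19 mm high. Origin: underside, at mid length. None if absent.
- cabinet: low grey steel bench cabinet, fixed, 190 mm deep (its x), 270 mm wide (its y), 105 mm high. Origin: centre of its underside. Its open front is the plane x = -95 mm in its own frame and looks along its -x.
- drawer (a joint): metal drawer of the cabinet, slides out along the cabinet's -x; value = metres pulled out, 0 = fully home (its front then flush with the cabinet's front plane), stops at 0.19. Inside 130 mm (x) by 236 mm (y); side and back walls rise 36 mm above the inner floor, the front plate 66 mm. Friction about 1.5 N; stays where left.
- drawer_in (a point): centre of the drawer's inner floor, moves with it, axes as the cabinet's; with the drawer home it is 16 mm above the counter.
- drawer_front (a point): point on the drawer's outer front face, 65 mm from mid width towards the cabinet's -y, 67 mm above the counter, 15 mm below the front plate's top edge: a good place to push (at mid width the hasp's bracket is in the way).
- door (a joint): grey upright cabinet door, 270 mm wide, 101 mm high, 12 mm thick, vertical hinge at the cabinet's +y front corner; value = opening angle in rad, 0 = shut, up to 1.95. Over the last 0.07 rad a pin on a tongue at the door's top rides over a sprung roller on the roof (about 10 to 15 N near the free edge) and then holds the door shut; stiff enough to stay where left otherwise.
- door_hinge (a point): point on the door's hinge axis, half way up. In the door's frame (axes as the cabinet's when shut) the door runs from the hinge along -y, its outer face 15 mm out along -x from the hinge axis.
- door_edge (a point): point on the door's outer face at its free edge, 270 mm from the hinge, 75 mm above the counter. A steel staple loop stands 13 mm out of the outer face at mid width, 67 to 87 mm above the counter.
- hasp (a joint): steel hasp: a flat plate 40 mm wide, 58 mm long, 4 mm thick with a slot, on a stiff horizontal hinge (0.03 N m) above the middle of the door's top edge; value in rad: 0 = hanging down flat over the door with the staple through its slot, 1.57 = sticking straight out in front, 3.14 = standing up, above that leaning back over the roof (limit 4.4). Stays where left.
- catch_top (a point): top centre of the black housing (24 by 24 mm, 18 mm high) of the door's sprung roller catch, on the roof just behind its front edge, near the door's free edge; keep clear of it.
- hasp_hinge (a point): middle of the hasp's hinge axis (parallel to the cabinet's y), 25 mm in front of the cabinet's front plane, 111 mm above the counter. Its fixed bracket, 36 mm wide, juts out from the roof's front edge to here, above the drawer and the door.
- hasp_tip (a point): middle of the hasp's free end, 58 mm from its hinge axis.
- spraycan: bystander: white aerosol can, 52 mm across, 130 mm high, standing; origin at the centre of its base.
- taperoll: bystander: white roll of thread tape lying flat, 56 mm across, 14 mm high; origin at the centre of its underside.
- driver: bystander: screwdriver lying on the counter near the mat's left end; origin at its underside.

How it is judged:
By the outcome, as a careful person would: the job done as asked, in the order asked, and still so for the second after the job is handed in, with the robot touching nothing.
Of tee1, connector1, tee2, connector2, tee3, connector3 only 4 to 6 are there at a start; the rules pass over those that are not, and their reading is None.
At some moment in a run one of tee1, tee2, tee3, connector1, connector2, connector3 may be knocked a few centimetres aside while the robot is not near it.
Once in a run the grip may slacken for a moment while it holds something.
It also fails if it takes over 210 s, if anything falls off the work surface, if the arm or the gripper's body presses on something with over 40 N, if the wrist force passes 120 N, or if a joint passes its speed limit or range.

## Working session

There is one attempt and no reset: what is moved stays moved. The work goes in short steps, Python scripts to look and compute and a tool call to move; the robot and the scene stay as the last step left them, time stands still between calls to the robot, and variables do not carry over. Pictures are saved under pics/ and viewed, at most 14 in all, crops included, and the job is handed in when it is done.

Besides the shell and the picture viewer there is one more tool, called as name([rows], argument=value, ...), one row to a line, values as JSON. send_rows: Moves the arm, as the interface text tells. Its arguments: {"type":"object","properties":{"increments":{"type":"array"},"jaw":{"type":"number"}},"required":["increments"]}

```bash
mkdir -p pics; cat > h.py <<'E'
from plant import ctrl
import numpy as np, cv2
def snap(cam,fn=None):
    im=ctrl.snapshot(cam)
    if fn: cv2.imwrite('pics/'+fn,im[:,:,::-1])
    return im
def cal(cam):
    c=ctrl.calibration(cam); return np.array(c['mtx']),np.array(c['eye']),c['attitude'],c
E
python3 - <<'E'
from h import *
o=ctrl.get_obs();print(o, ctrl.grasp_offset)
for c in('side','top'):
    print(ctrl.calibration(c)); snap(c,c+'0.png')
E
```

```text
{'clock': 0.0, 'joint_pos': array([-5.41378866e+01,  2.05905021e+01,  6.33949150e-01, -2.10059857e-02,
       -7.01349003e+01, -1.65092528e+01]), 'qvel': array([ 0.0744834 , -0.07072374, -0.07560605, -0.02509801, -0.08032706,
        0.0348509 ]), 'tau': array([ 2.95079924e-03, -5.82727003e+01,  2.93050271e+01,  6.99695706e+00,
        6.76034237e-03, -1.33993481e-04]), 'tool_pos': array([ 0.223531  , -0.63639877,  0.22563176]), 'orientation': array([ 1.79906705e+02, -7.05800226e-03, -1.60654287e+02]), 'force': array([ 0.29420422, -0.14760875, -0.02059202]), 'moment': array([-0.00396302, -0.0248339 , -0.04178517]), 'gripper_force': 0.0, 'opening': 0.08745991803199032} 0.0188
{'mtx': array([[451.8525926 ,   0.        , 274.34834157],
       [  0.        , 451.8525926 , 212.19582172],
       [  0.        ,   0.        ,   1.        ]]), 'eye': array([0.44990823, 1.10598557, 0.90873315]), 'attitude': array([  52.92992295,   -1.08821334, -173.37159215])}
{'mtx': array([[415.16470272,   0.        , 277.46540951],
       [  0.        , 415.16470272, 205.82042331],
       [  0.        ,   0.        ,   1.        ]]), 'eye': array([0.4008816 , 0.03647525, 1.11945062]), 'attitude': array([  7.55352631,   0.09684506, -90.87354846])}
```

View pics/side0.png

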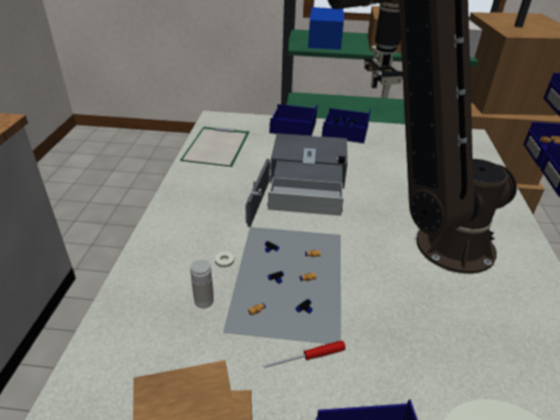

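View pics/top0.png

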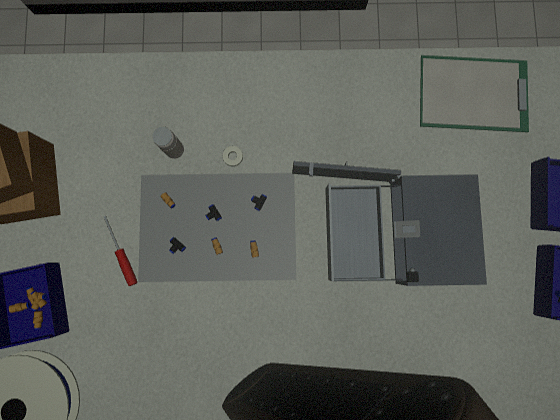

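```bash
cat >> h.py <<'E'
from scipy.spatial.transform import Rotation as R
from scipy.optimize import least_squares
def P(cam):
    K,e,a,_=cal(cam); Rw=R.from_euler('xyz',a,degrees=True).as_matrix(); return K,e,Rw
def ray(cam,rc):
    K,e,Rw=P(cam); r,c=rc
    d=Rw@np.array([(c-K[0,2])/K[0,0],-(r-K[1,2])/K[1,1],-1]); return e,d
def onz(cam,rc,z):
    e,d=ray(cam,rc); return e+d*(z-e[2])/d[2]
def proj(cam,p):
    K,e,Rw=P(cam); q=Rw.T@(np.asarray(p)-e); return np.array([K[1,2]-K[1,1]*q[1]/-q[2],K[0,2]+K[0,0]*q[0]/-q[2]])
def tri(a,b):
    A=[];B=[]
    for cam,rc in(('side',a),('top',b)):
        e,d=ray(cam,rc);d=d/np.linalg.norm(d);M=np.eye(3)-np.outer(d,d);A.append(M);B.append(M@e)
    x=np.linalg.lstsq(np.vstack(A),np.hstack(B),rcond=None)[0]
    return x,[float(np.linalg.norm(M@x-b)) for M,b in zip(A,B)]
E
python3 - <<'E'
from h import *
np.set_printoptions(precision=4,suppress=True)
for t in['tee1','connector1','cabinet','drawer_in','drawer_front','door_hinge','door_edge','catch_top','hasp_hinge','hasp_tip','spraycan','taperoll','driver']:
    r={c:[(np.round(d['pixel'],1).tolist(),round(float(d['conf']),2)) for d in ctrl.spot_point(t,c)] for c in('side','top')}
    print(t,r)
    if r['side'] and r['top']:
        if t[:3] in('tee','con'):
            for k in r['top']: print('  top',k[1],onz('top',k[0],0.0))
            for k in r['side']: print('  side',k[1],onz('side',k[0],0.0))
        else: print('  ',tri(r['side'][0][0],r['top'][0][0]))
E
```

```text
tee1 {'side': [([304.9, 301.8], 0.7), ([275.0, 271.4], 0.69), ([248.0, 269.2], 0.59)], 'top': [([207.1, 262.9], 0.63), ([212.5, 213.5], 0.48), ([200.4, 168.3], 0.41), ([146.3, 172.2], 0.4)]}
  top 0.63 [0.5464 0.0758 0.    ]
  top 0.48 [0.5337 0.21   0.    ]
  top 0.41 [0.5688 0.3334 0.    ]
  top 0.4 [0.7204 0.3255 0.    ]
  side 0.7 [0.4535 0.3003 0.    ]
  side 0.69 [ 0.546   0.2018 -0.    ]
  side 0.59 [0.5663 0.0893 0.    ]
connector1 {'side': [([278.3, 307.1], 0.62), ([256.3, 313.1], 0.51), ([312.5, 253.7], 0.45)], 'top': [([246.8, 255.2], 0.52), ([246.2, 215.9], 0.48), ([203.1, 165.8], 0.46)]}
  top 0.52 [0.4393 0.0976 0.    ]
  top 0.48 [0.4425 0.2031 0.    ]
  top 0.46 [0.5615 0.3401 0.    ]
  side 0.62 [0.4453 0.2012 0.    ]
  side 0.51 [0.4329 0.1081 0.    ]
  side 0.45 [0.5748 0.3422 0.    ]
cabinet {'side': [([173.6, 307.7], 0.73), ([211.0, 243.4], 0.4)], 'top': [([227.4, 427.7], 0.83)]}
   (array([ 0.4804, -0.3736, -0.0151]), [0.005061040854244814, 0.005061040854244639])
drawer_in {'side': [([200.7, 306.1], 0.86), ([254.5, 312.2], 0.38)], 'top': [([233.0, 350.4], 0.9)]}
[... 986 characters left out ...]
08.6], 0.67)], 'top': [([228.4, 420.7], 0.59)]}
   (array([ 0.4747, -0.2982,  0.1494]), [0.0036579006041834094, 0.0036579006041834684])
spraycan {'side': [([303.2, 203.8], 0.96)], 'top': [([148.2, 177.6], 0.88)]}
   (array([ 0.7166,  0.3142, -0.016 ]), [0.0025715892070900374, 0.0025715892070908974])
taperoll {'side': [([263.1, 223.0], 0.61)], 'top': [([155.9, 233.2], 0.75)]}
   (array([ 0.6943,  0.1579, -0.0144]), [0.00015716818183331084, 0.00015716818183377705])
driver {'side': [([362.5, 307.0], 0.86), ([163.4, 305.5], 0.75), ([200.6, 322.0], 0.34)], 'top': [([247.6, 120.4], 0.71), ([279.5, 413.2], 0.24)]}
   (array([ 0.4363,  0.4644, -0.0118]), [0.006804090428502382, 0.006804090428501325])
```

Six fittings are on the mat. In the top view (col,row) the tees are at (258,202), (213,212) and (177,245), and the connectors at (168,200), (217,246) and (254,249). The drawer is pulled out at (355,233), the door is open along row 168 with its free edge towards (293,166), and the hasp leans back at (408,229). Next I'll fit poses from the masks.

```bash
cat >> h.py <<'E'
def boxpts(x0,x1,y0,y1,z0,z1): return np.array([[x,y,z] for x in(x0,x1) for y in(y0,y1) for z in(z0,z1)])
SH={'tee':[boxpts(-.022,.022,-.0085,.0085,.001,.017),boxpts(-.0085,.0085,0,.026,.001,.017)],'connector':[boxpts(-.022,.022,-.009,.009,.001,.018)]}
def render(cam,kind,p,S=4):
    m=np.zeros((420*S,560*S),np.uint8); c,s=np.cos(p[2]),np.sin(p[2]); Rz=np.array([[c,-s,0],[s,c,0],[0,0,1]])
    K,e,Rw=P(cam)
    for b in SH[kind]:
        q=(b@Rz.T+[p[0],p[1],0]-e)@Rw
        uv=np.stack([K[0,2]+K[0,0]*q[:,0]/-q[:,2],K[1,2]-K[1,1]*q[:,1]/-q[:,2]],1)+.5
        cv2.fillConvexPoly(m,cv2.convexHull((uv*S).astype(np.int32)),1)
    return m
def fit(cam,kind,mask):
    S=4; ys,xs=np.nonzero(mask); p0=onz(cam,(ys.mean(),xs.mean()),.009)
    r0,r1,c0,c1=max(ys.min()-12,0)*S,(ys.max()+12)*S,max(xs.min()-12,0)*S,(xs.max()+12)*S
    M=cv2.resize(mask.astype(np.uint8),None,fx=S,fy=S,interpolation=0)[r0:r1,c0:c1]
    from scipy.optimize import minimize
    def f(p):
        m=render(cam,kind,p)[r0:r1,c0:c1]; return 1-(m&M).sum()/max((m|M).sum(),1)
    best=None
    for a in np.arange(0,360 if kind=='tee' else 180,30):
        p=np.array([p0[0],p0[1],np.radians(a)]); v=f(p)
        if best is None or v<best[0]: best=(v,p)
    s=np.vstack([best[1],best[1]+[.006,0,0],best[1]+[0,.006,0],best[1]+[0,0,.3]])
    r=minimize(f,best[1],method='Nelder-Mead',options=dict(initial_simplex=s,maxiter=80))
    return r.x,1-r.fun
def survey(kinds=('tee','connector'),cams=('top','side'),minc=.3):
    for cam in cams:
        snap(cam)
        for k in kinds:
            for d in ctrl.trace(k+'1',cam):
                n=int(d['mask'].sum())
                if d['conf']<minc or n<40 or n>1500: continue
                x,iou=fit(cam,k,d['mask'])
                print(cam,k,'conf %.2f n %d xy %.4f %.4f yaw %.0f iou %.2f'%(d['conf'],n,x[0],x[1],np.degrees(x[2])%360,iou))
E
python3 - <<'E'
from h import *
survey()
for c in ('side','top'):
    im=snap(c); 
    y0,x0=(220,220) if c=='side' else (170,140)
    cv2.imwrite(f'pics/{c}1.png',cv2.resize(im[y0:y0+120,x0:x0+160,::-1],None,fx=5,fy=5,interpolation=2))
E
```

```text
top tee conf 0.73 n 138 xy 0.5337 0.2156 yaw 153 iou 0.75
top tee conf 0.64 n 137 xy 0.5598 0.0833 yaw 328 iou 0.81
top tee conf 0.47 n 175 xy 0.4504 0.3035 yaw 50 iou 0.87
top connector conf 0.63 n 141 xy 0.5693 0.3320 yaw 36 iou 0.85
top connector conf 0.61 n 92 xy 0.4454 0.2005 yaw 23 iou 0.70
side tee conf 0.73 n 150 xy 0.4452 0.3189 yaw 169 iou 0.72
side tee conf 0.66 n 121 xy 0.5593 0.0893 yaw 335 iou 0.80
side tee conf 0.44 n 131 xy 0.5333 0.2135 yaw 29 iou 0.74
side connector conf 0.64 n 90 xy 0.4371 0.1090 yaw 2 iou 0.69
side connector conf 0.64 n 115 xy 0.5673 0.3361 yaw 53 iou 0.68
side connector conf 0.50 n 82 xy 0.5616 0.0936 yaw 8 iou 0.60
```

View pics/top1.png

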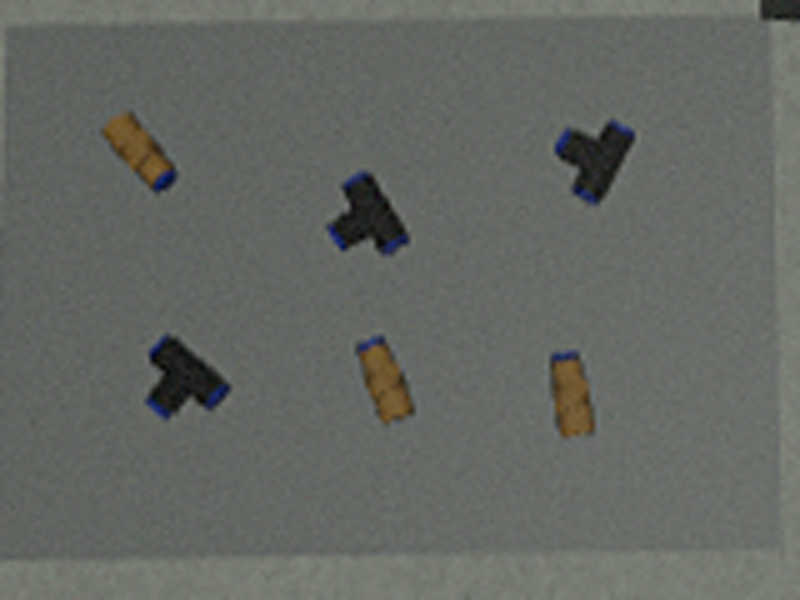

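The zoomed top crop (5x, origin col 140, row 170) shows all six clearly. Tees are centred at crop (372,213), (600,160) and (187,375); connectors at (140,150), (385,380) and (573,395). The network masks are coarse, so I'll segment by colour and fit those blobs.

```bash
cat >> h.py <<'E'
def blobs(im,cam):
    a=im.astype(int); mx,mn=a.max(2),a.min(2)
    org=(a[...,0]-a[...,2]>30); blk=(mx<62)|((a[...,2]-a[...,0])>25)
    rr,cc=np.mgrid[0:420,0:560]
    out=[]
    pts=np.array([[proj(cam,p)[::-1] for p in((.36,.01,0),(.64,.01,0),(.64,.40,0),(.36,.40,0))]],np.int32)
    reg=np.zeros((420,560),np.uint8); cv2.fillPoly(reg,pts,1)
    for k,m in(('connector',org),('tee',blk)):
        m=(m&(reg>0)).astype(np.uint8)
        m=cv2.morphologyEx(m,cv2.MORPH_CLOSE,np.ones((3,3),np.uint8))
        n,l,st,_=cv2.connectedComponentsWithStats(m)
        for i in range(1,n):
            if st[i,4]>=50: out.append((k,l==i))
    # a connector's blue ring: merge small blue bits is left out
    return out
def csurvey(cams=('top','side'),ims=None):
    for cam in cams:
        im=snap(cam)
        for k,m in blobs(im,cam):
            x,iou=fit(cam,k,m); print(cam,k,'n %d xy %.4f %.4f yaw %.0f iou %.2f'%(m.sum(),x[0],x[1],np.degrees(x[2])%360,iou))
E
python3 - <<'E'
from h import *
csurvey()
K=cv2.imread('pics/top1.png');print(K[300,300],K[380,385],K[213,372],K[240,395],K[180,165],K[100,400])
E
```

```text
top connector n 90 xy 0.5701 0.3344 yaw 42 iou 0.68
top connector n 98 xy 0.4409 0.1990 yaw 18 iou 0.73
top connector n 94 xy 0.4329 0.1001 yaw 8 iou 0.75
top tee n 151 xy 0.5597 0.0825 yaw 332 iou 0.87
top tee n 149 xy 0.5340 0.2058 yaw 32 iou 0.86
top tee n 158 xy 0.4497 0.3052 yaw 50 iou 0.86
side connector n 79 xy 0.4338 0.1022 yaw 359 iou 0.61
side connector n 84 xy 0.4436 0.2017 yaw 359 iou 0.57
side connector n 105 xy 0.5714 0.3353 yaw 56 iou 0.62
side tee n 97 xy 0.5597 0.0845 yaw 319 iou 0.65
side tee n 121 xy 0.5335 0.2091 yaw 40 iou 0.68
side tee n 141 xy 0.4502 0.3066 yaw 47 iou 0.68
[ 98 102  98] [ 47  87 113] [37 39 38] [74 37 30] [81 23  8] [ 97 103  97]
```

send_rows([
  [[0.2,0.3,0,0],[0.4,0.6,0,0],[0.75,0.8,0,0],[0.75,1,0,0]],
], jaw=0.6)

```text
clock: 2.4
tool_pos: [0.3736, -0.44, 0.2264]
orientation: [-180.0, 0.0, -160.6]
force: [1.1, -0.1, -0.2]
opening: 0.0549
gripper_force: 0.0
```

send_rows([
  [[0.1,0.3,0,0],[0.2,0.6,0,0],[0.25,0.9,0,0],[0.25,1,0,-0.109]],
])

```text
clock: 2.9
tool_pos: [0.4222, -0.2383, 0.227]
orientation: [-180.0, 0.1, -170.0]
force: [0.7, -0.3, 0.5]
opening: 0.0524
gripper_force: 0.0
```

send_rows([
  [[0,0.3,0,0],[0,0.6,0,0],[0,0.9,0,0],[0.05,1,0,0]],
])

```text
clock: 3.4
tool_pos: [0.4314, -0.0383, 0.2273]
orientation: [180.0, 0.1, -169.8]
force: [1.0, -0.8, -0.5]
opening: 0.0525
gripper_force: 0.0
```

send_rows([
  [[0,0.3,-0.1,0],[0,0.6,-0.3,0],[0,0.7,-0.5,0],[0,0.7,-0.5,0],[0,0.7,-0.5,0],[0,0.7,-0.5,0]],
])

```text
clock: 4.15
tool_pos: [0.4324, 0.0988, 0.1278]
orientation: [180.0, 0.1, -170.1]
force: [-0.3, 0.1, 0.8]
opening: 0.0525
gripper_force: 0.0
```

send_rows([
  [[0.01,0,-0.3,0],[0.01,0,-0.5,0],[0.01,0,-0.62,0],[0.01,0,-0.62,0]],
])

```text
clock: 4.65
tool_pos: [0.434, 0.0983, 0.0022]
orientation: [-180.0, -0.0, -170.1]
force: [-0.2, -0.8, 0.0]
opening: 0.0527
gripper_force: 0.0
```

send_rows([
  [[0,0,0,0],[0,0,0,0],[0,0,0,0],[0,0,0,0],[0,0,0.25,0],[0,0,0.5,0],[0,0,0.5,0]],
], jaw=0)

```text
clock: 5.52
tool_pos: [0.4359, 0.1005, 0.1063]
orientation: [179.8, 0.4, -170.0]
force: [-0.4, 1.1, -0.5]
opening: 0.0188
gripper_force: 30.0
```

```bash
python3 - <<'E'
from h import *
np.set_printoptions(precision=4,suppress=True)
im=snap('top');snap('side')
for t in['drawer_in','drawer_front','door_edge','door_hinge','hasp_hinge','hasp_tip','catch_top']:
    a=ctrl.spot_point(t,'side');b=ctrl.spot_point(t,'top')
    if a and b: print(t,a[0]['conf'],b[0]['conf'],tri(a[0]['pixel'],b[0]['pixel']))
cx,cy=.471,-.157
def pl(ps,col):
    global im
    q=np.array([proj('top',p)[::-1]*1 for p in ps]); cv2.polylines(big,[((q+.5-[270,140])*4).astype(np.int32)],True,col,1)
big=cv2.resize(im[140:290,270:470,::-1],None,fx=4,fy=4,interpolation=2)
pl([(cx+a*.118,cy+b*.065,.052) for a,b in((1,1),(1,-1),(-1,-1),(-1,1))],(0,255,0))
pl([(cx+a*.118,cy+b*.065,.016) for a,b in((1,1),(1,-1),(-1,-1),(-1,1))],(0,0,255))
cv2.imwrite('pics/dr.png',big)
E
```

```text
drawer_in 0.79 0.76 (array([ 0.4692, -0.1648,  0.0002]), [0.004442109426567265, 0.00444210942656773])
door_edge 0.8 0.7 (array([ 0.6481, -0.0038,  0.0621]), [0.0016756151099685643, 0.0016756151099685235])
door_hinge 0.94 0.93 (array([ 0.6055, -0.2705,  0.0532]), [0.0048905481913466544, 0.004890548191346333])
catch_top 0.89 0.65 (array([ 0.3527, -0.2787,  0.1274]), [0.003090452379236123, 0.0030904523792361165])
```

View pics/dr.png

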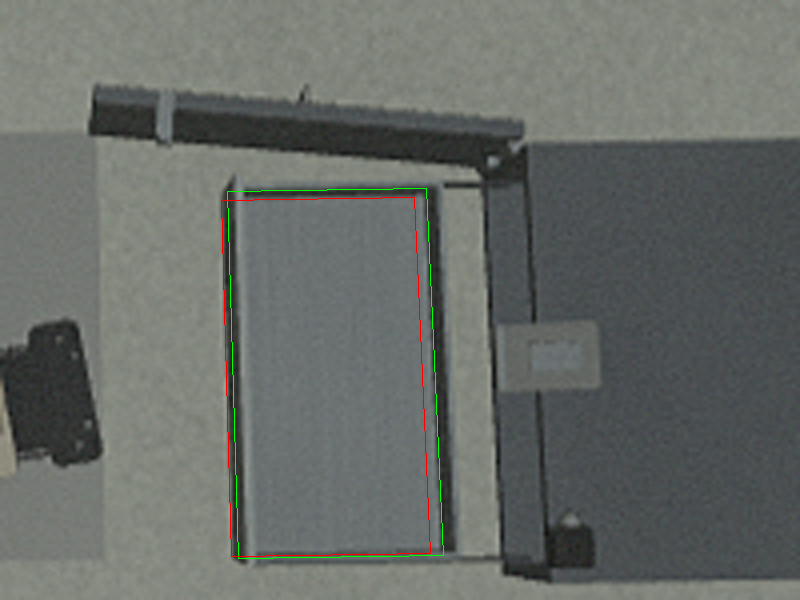

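Overlay: the drawer floor spans crop cols 245–430 and rows 195–555, about 7 mm further in -y than my box. The drawer centre is therefore near (0.470, -0.163), aligned with the world axes.

send_rows([
  [[0,-0.1,0.05,0.12],[0,-0.3,0.1,0.24],[0,-0.5,0.1,0.36],[0,-0.7,0.1,0.48],[-0.1,-0.9,0.1,0.6],[-0.2,-1,0.1,0.72],[-0.2,-1,0.1,0.84],[-0.2,-1,0.1,0.931],[-0.2,-1,0.1,0.931]],
])

```text
clock: 7.45
tool_pos: [0.3937, -0.101, 0.1227]
orientation: [-180.0, 0.0, -90.1]
force: [0.6, -1.0, -0.1]
opening: 0.0189
gripper_force: 30.0
```

send_rows([
  [[0,-0.25,0,0],[0,-0.45,0,0],[0,-0.45,-0.2,0],[0,-0.45,-0.4,0],[0,-0.45,-0.505,0],[0,-0.45,-0.505,0]],
])

```text
clock: 8.2
tool_pos: [0.3928, -0.191, 0.0203]
orientation: [179.8, -0.0, -90.2]
force: [0.1, -0.6, -0.3]
opening: 0.019
gripper_force: 30.0
```

send_rows([
  [[0,0,0,0],[0,0,0,0],[0,0,0.25,0],[0,0,0.5,0],[0,0.3,0.5,-0.12],[0,0.6,0.5,-0.24],[0,0.9,0.5,-0.36],[0.1,1,0.5,-0.48],[0.2,1,0.5,-0.6],[0.25,1,0.5,-0.72],[0.25,1,0.5,-0.826],[0.25,1,0.5,-0.826]],
], jaw=0.45)

```text
clock: 9.7
tool_pos: [0.4439, 0.0092, 0.1221]
orientation: [180.0, 0.1, -161.2]
force: [0.0, 0.5, 0.2]
opening: 0.0397
gripper_force: 0.0
```

```bash
python3 - <<'E'
from h import *
csurvey(('top',))
E
```

```text
top connector n 92 xy 0.5703 0.3343 yaw 43 iou 0.70
top tee n 145 xy 0.5592 0.0826 yaw 331 iou 0.86
top tee n 4658 xy 0.4347 0.1616 yaw 292 iou 0.04
top tee n 152 xy 0.5342 0.2060 yaw 32 iou 0.86
```

send_rows([
  [[0,0.3,0,0],[0,0.6,0,0],[0,0.95,0,0],[0,0.95,-0.2,0],[0,0.95,-0.4,0],[0,0.95,-0.59,0],[0,0.95,-0.59,0]],
], jaw=0.6)

```text
clock: 10.62
tool_pos: [0.4435, 0.1991, 0.0025]
orientation: [-180.0, -0.1, -160.9]
force: [-0.3, 0.4, 0.5]
opening: 0.0527
gripper_force: 0.0
```

send_rows([
  [[0,0,0,0],[0,0,0,0],[0,0,0,0],[0,0,0,0],[0,0,0.3,0],[0,0,0.6,0],[0,-0.3,0.6,0.12],[0,-0.6,0.6,0.24],[0,-0.9,0.6,0.36],[0,-1,0.6,0.48],[0,-1,0.6,0.6],[0,-1,0.6,0.72]],
], jaw=0)

```text
clock: 12.12
tool_pos: [0.4434, -0.0017, 0.1237]
orientation: [-180.0, 0.0, -99.3]
force: [0.2, 0.3, -0.4]
opening: 0.019
gripper_force: 30.0
```

send_rows([
  [[0.02,-0.3,0,0.1],[0.02,-0.6,0,0.108],[0.02,-0.94,0,0.108],[0.02,-0.94,-0.2,0.108],[0.02,-0.94,-0.4,0.108],[0.02,-0.94,-0.505,0.108],[0.02,-0.94,-0.505,0.108]],
])

```text
clock: 13.0
tool_pos: [0.4466, -0.1891, 0.0214]
orientation: [179.8, -0.0, -90.3]
force: [-0.4, -0.4, -1.4]
opening: 0.0186
gripper_force: 30.0
```

send_rows([
  [[0,0,0,0],[0,0,0,0],[0,0,0.25,0],[0,0,0.5,0],[0,0.3,0.5,0],[0,0.6,0.5,0],[0,0.9,0.5,0],[0.1,1,0.5,0]],
], jaw=0.29)

```text
clock: 14.0
tool_pos: [0.4673, 0.0141, 0.1239]
orientation: [-179.9, 0.1, -90.1]
force: [1.1, 0.1, 0.7]
opening: 0.0255
gripper_force: 0.0
```

```bash
python3 - <<'E'
from h import *
csurvey(('top','side'))
E
```

```text
top connector n 93 xy 0.5712 0.3353 yaw 44 iou 0.71
top tee n 6637 xy 0.4885 0.1861 yaw 177 iou 0.03
side connector n 104 xy 0.5722 0.3369 yaw 53 iou 0.61
side tee n 98 xy 0.5611 0.0873 yaw 330 iou 0.65
side tee n 122 xy 0.5336 0.2095 yaw 29 iou 0.69
side tee n 142 xy 0.4500 0.3069 yaw 53 iou 0.69
```

send_rows([
  [[0.15,0.25,0,-0.12],[0.3,0.5,0,-0.24],[0.4,0.75,0,-0.36],[0.5,1,0,-0.48],[0.51,1,0,-0.535]],
], jaw=0.6)

```text
clock: 14.72
tool_pos: [0.5708, 0.2137, 0.1225]
orientation: [-180.0, 0.0, -136.4]
force: [-0.8, -0.7, -0.3]
opening: 0.0524
gripper_force: 0.0
```

send_rows([
  [[0,0.3,0,0],[0,0.6,0,0],[0,0.6,-0.2,0],[0,0.6,-0.4,0],[0,0.6,-0.595,0],[0,0.6,-0.595,0]],
])

```text
clock: 15.48
tool_pos: [0.5695, 0.3304, 0.0025]
orientation: [-180.0, -0.1, -136.3]
force: [0.4, -0.7, 0.9]
opening: 0.0526
gripper_force: 0.0
```

send_rows([
  [[0,0,0,0],[0,0,0,0],[0,0,0,0],[0,0,0,0],[0,0,0.3,0],[0,0,0.6,0],[0,-0.3,0.6,0.12],[0,-0.6,0.6,0.24],[0,-0.9,0.6,0.36],[0,-1,0.6,0.48],[0,-1,0.6,0.535]],
], jaw=0)

```text
clock: 16.85
tool_pos: [0.5694, 0.129, 0.1239]
orientation: [-180.0, 0.0, -90.2]
force: [-0.7, 0.9, -0.5]
opening: 0.0183
gripper_force: 30.0
```

send_rows([
  [[-0.1,-0.25,0,0],[-0.2,-0.5,0,0],[-0.3,-0.75,0,0],[-0.378,-1,0,0],[-0.378,-1,0,0]],
])

```text
clock: 17.48
tool_pos: [0.4924, -0.0715, 0.1237]
orientation: [180.0, 0.0, -90.5]
force: [0.7, -0.2, -0.4]
opening: 0.0187
gripper_force: 30.0
```

send_rows([
  [[0,-0.3,0,0],[0,-0.595,0,0],[0,-0.595,-0.2,0],[0,-0.595,-0.4,0],[0,-0.595,-0.505,0],[0,-0.595,-0.505,0]],
])

```text
clock: 18.23
tool_pos: [0.4936, -0.1876, 0.0213]
orientation: [179.9, -0.0, -90.3]
force: [0.7, -0.8, -0.5]
opening: 0.0186
gripper_force: 30.0
```

send_rows([
  [[0,0,0,0],[0,0,0,0],[0,0,0.25,0],[0,0,0.5,0],[0,0.3,0.5,0],[0,0.6,0.5,0],[0,0.9,0.5,0],[0,1,0.5,0]],
], jaw=0.29)

```text
clock: 19.23
tool_pos: [0.4944, 0.015, 0.1237]
orientation: [-179.9, 0.1, -90.2]
force: [1.0, 0.5, 0.0]
opening: 0.0257
gripper_force: 0.0
```

```bash
python3 - <<'E'
from h import *
csurvey(('top','side'))
im=snap('top');cv2.imwrite('pics/t3.png',cv2.resize(im[130:300,130:470,::-1],None,fx=2.3,fy=2.3,interpolation=2))
E
```

```text
top tee n 7425 xy 0.5245 0.2154 yaw 281 iou 0.02
side tee n 99 xy 0.5611 0.0879 yaw 336 iou 0.65
side tee n 122 xy 0.5325 0.2089 yaw 32 iou 0.68
side tee n 141 xy 0.4491 0.3084 yaw 52 iou 0.69
```

View pics/t3.png

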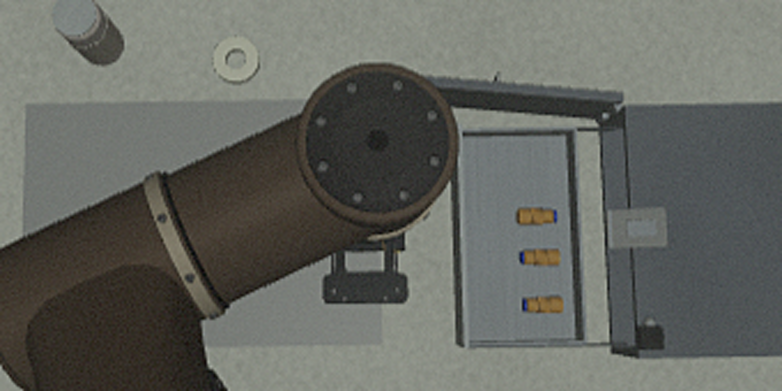

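The picture shows the three connectors in the drawer at crop (537,216), (540,257) and (543,304). The tees are hidden under the arm, but the side view places them unmoved. Next is the tee at (0.560, 0.083).

send_rows([
  [[0.33,0.34,0,-0.12],[0.33,0.34,0,-0.24],[0.33,0.34,0,-0.334],[0.33,0.34,-0.2,-0.334],[0.33,0.34,-0.4,-0.334],[0.33,0.34,-0.597,-0.334],[0.33,0.34,-0.597,-0.334]],
], jaw=0.78)

```text
clock: 20.25
tool_pos: [0.56, 0.0788, 0.0022]
orientation: [180.0, -0.1, -119.1]
force: [0.4, -0.5, 0.0]
opening: 0.0683
gripper_force: 0.0
```

send_rows([
  [[0,0,0,0],[0,0,0,0],[0,0,0,0],[0,0,0,0],[0,0,0.3,0],[0,0,0.6,0],[0,0,0.6,0.12],[0,-0.2,0.6,0.24],[0,-0.2,0.6,0.334]],
], jaw=0)

```text
clock: 21.38
tool_pos: [0.5596, 0.0385, 0.1234]
orientation: [180.0, 0.0, -90.1]
force: [0.3, 0.1, -0.4]
opening: 0.0433
gripper_force: 30.0
```

send_rows([
  [[-0.25,-0.2,0,0],[-0.5,-0.45,0,0],[-0.74,-0.7,0,0],[-0.74,-0.87,0,0],[-0.74,-0.87,-0.2,0],[-0.74,-0.87,-0.4,0],[-0.74,-0.87,-0.5,0],[-0.74,-0.87,-0.5,0]],
])

```text
clock: 22.38
tool_pos: [0.4108, -0.1341, 0.0221]
orientation: [179.8, -0.0, -90.3]
force: [1.4, -0.1, -0.6]
opening: 0.0433
gripper_force: 30.0
```

send_rows([
  [[0,0,0,0],[0,0,0,0],[0,0,0.25,0],[0,0,0.5,0],[0.25,0.3,0.5,0.12],[0.4,0.6,0.5,0.24],[0.5,0.9,0.5,0.36],[0.6,1,0.5,0.48],[0.6,1,0.5,0.6]],
], jaw=0.6)

```text
clock: 23.5
tool_pos: [0.5341, 0.0691, 0.124]
orientation: [-179.9, -0.1, -38.2]
force: [-0.9, 0.1, -0.1]
opening: 0.0526
gripper_force: 0.0
```

```bash
python3 - <<'E'
from h import *
csurvey(('top','side'))
E
```

```text
top tee n 6449 xy 0.5094 0.2235 yaw 4 iou 0.03
top tee n 317 xy 0.5591 0.3783 yaw 301 iou 0.54
side tee n 122 xy 0.5334 0.2099 yaw 40 iou 0.68
side tee n 143 xy 0.4492 0.3068 yaw 52 iou 0.69
```

send_rows([
  [[0,0.3,0,-0.12],[0,0.6,0,-0.242],[0,0.69,-0.1,-0.242],[0,0.69,-0.2,-0.242],[0,0.69,-0.4,-0.242],[0,0.69,-0.6,-0.242],[0,0.69,-0.6,-0.242]],
], jaw=0.78)

```text
clock: 24.48
tool_pos: [0.5319, 0.2033, 0.0024]
orientation: [179.9, -0.0, -59.8]
force: [0.4, 0.3, 0.4]
opening: 0.0686
gripper_force: 0.0
```

send_rows([
  [[0,0,0,0],[0,0,0,0],[0,0,0,0],[0,0,0,0],[0,0,0.3,0],[0,0,0.6,0],[0,-0.25,0.6,-0.12],[0,-0.5,0.6,-0.24],[-0.1,-0.75,0.6,-0.361],[-0.26,-1,0.6,-0.361]],
], jaw=0)

```text
clock: 25.72
tool_pos: [0.4796, 0.0026, 0.123]
orientation: [-180.0, -0.0, -90.8]
force: [-0.3, -0.5, 0.6]
opening: 0.0433
gripper_force: 30.0
```

send_rows([
  [[0.02,-0.3,0,0],[0.02,-0.6,0,0],[0.02,-0.69,0,0],[0.02,-0.69,-0.2,0],[0.02,-0.69,-0.4,0],[0.02,-0.69,-0.5,0],[0.02,-0.69,-0.5,0]],
])

```text
clock: 26.6
tool_pos: [0.4831, -0.1341, 0.0221]
orientation: [179.8, -0.0, -90.6]
force: [0.6, -0.5, 0.1]
opening: 0.0436
gripper_force: 30.0
```

send_rows([
  [[0,0,0,0],[0,0,0,0],[0,0,0.25,0],[0,0,0.5,0],[0,0.3,0.5,0.12],[0,0.6,0.5,0.24],[-0.1,0.9,0.5,0.36],[-0.15,1,0.5,0.48],[-0.15,1,0.5,0.6]],
], jaw=0.58)

```text
clock: 27.72
tool_pos: [0.4537, 0.0679, 0.1243]
orientation: [-179.9, -0.0, -38.5]
force: [0.2, -0.4, 0.5]
opening: 0.0509
gripper_force: 0.0
```

```bash
python3 - <<'E'
from h import *
csurvey(('top','side'))
im=snap('top');cv2.imwrite('pics/t4.png',cv2.resize(im[130:300,130:470,::-1],None,fx=2.3,fy=2.3,interpolation=2))
E
```

```text
top tee n 6890 xy 0.4692 0.1628 yaw 180 iou 0.02
side tee n 140 xy 0.4495 0.3065 yaw 47 iou 0.67
```

View pics/t4.png

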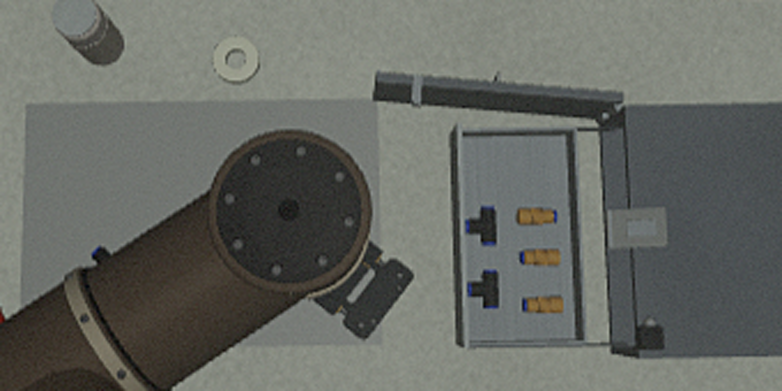

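The drawer now holds two tees and three connectors, at crop cols 470–562 and rows 205–310. The last tee is just visible at crop (100,255).

send_rows([
  [[0,0.3,0,0],[0,0.6,0,0],[0,0.9,0,0],[0,1,0,-0.017]],
], jaw=0.78)

```text
clock: 28.38
tool_pos: [0.4545, 0.2688, 0.1234]
orientation: [-179.9, -0.0, -40.7]
force: [-0.0, -1.0, 0.5]
opening: 0.0684
gripper_force: 0.0
```

send_rows([
  [[-0.02,0.18,0,0],[-0.02,0.18,-0.2,0],[-0.02,0.18,-0.4,0],[-0.02,0.18,-0.6,0],[-0.02,0.18,-0.6,0]],
])

```text
clock: 29.0
tool_pos: [0.4504, 0.3015, 0.0021]
orientation: [179.9, -0.0, -40.8]
force: [-0.7, -0.6, 0.8]
opening: 0.0683
gripper_force: 0.0
```

send_rows([
  [[0,0,0,0],[0,0,0,0],[0,0,0,0],[0,0,0,0],[0,0,0.3,0],[0,0,0.6,0],[0,-0.25,0.6,0.12],[0.1,-0.5,0.6,0.24],[0.2,-0.75,0.6,0.36],[0.3,-1,0.6,0.465],[0.3,-1,0.6,0.465]],
], jaw=0)

```text
clock: 30.38
tool_pos: [0.5104, 0.099, 0.123]
orientation: [180.0, 0.0, -0.6]
force: [0.6, -0.0, 0.2]
opening: 0.0437
gripper_force: 30.0
```

send_rows([
  [[0.17,-0.25,0,0],[0.17,-0.5,0,0],[0.17,-0.75,0,0],[0.17,-1,0,0]],
])

```text
clock: 30.88
tool_pos: [0.544, -0.0988, 0.1232]
orientation: [-180.0, -0.0, -0.6]
force: [0.5, -0.1, -1.0]
opening: 0.0437
gripper_force: 30.0
```

send_rows([
  [[0,-0.27,0,0],[0,-0.27,-0.2,0],[0,-0.27,-0.4,0],[0,-0.27,-0.5,0],[0,-0.27,-0.5,0]],
])

```text
clock: 31.5
tool_pos: [0.5434, -0.1515, 0.022]
orientation: [180.0, 0.1, -0.6]
force: [-0.8, -1.2, -1.2]
opening: 0.0436
gripper_force: 30.0
```

send_rows([
  [[0,0,0,0],[0,0,0,0],[0,0,0.25,0],[0,0,0.5,0],[-0.2,0.3,0.5,0],[-0.4,0.6,0.5,0],[-0.6,0.9,0.5,0],[-0.6,1,0.5,0]],
], jaw=0.6)

```text
clock: 32.5
tool_pos: [0.4225, 0.0494, 0.1239]
orientation: [-179.9, -0.1, -0.5]
force: [1.5, 0.1, 0.2]
opening: 0.0527
gripper_force: 0.0
```

```bash
python3 - <<'E'
from h import *
im=snap('top');cv2.imwrite('pics/t5.png',cv2.resize(im[130:300,270:510,::-1],None,fx=3.3,fy=3.3,interpolation=2))
snap('side')
np.set_printoptions(precision=4,suppress=True)
for t in['drawer_in','drawer_front','door_edge','door_hinge','hasp_hinge','hasp_tip','catch_top']:
    a=ctrl.spot_point(t,'side');b=ctrl.spot_point(t,'top')
    if a and b: print(t,a[0]['conf'],b[0]['conf'],tri(a[0]['pixel'],b[0]['pixel']))
E
```

```text
drawer_in 0.66 0.93 (array([ 0.4755, -0.1713, -0.0027]), [0.0033246737695808554, 0.003324673769580839])
drawer_front 0.76 0.58 (array([ 0.417 , -0.0903,  0.075 ]), [0.004275974277268172, 0.004275974277268677])
door_edge 0.6 0.95 (array([ 0.6483, -0.0057,  0.0687]), [0.0019234802047008658, 0.0019234802047008372])
door_hinge 0.81 0.89 (array([ 0.6153, -0.2645,  0.0642]), [0.008214332175872164, 0.008214332175872226])
hasp_hinge 0.49 0.84 (array([ 0.4721, -0.2466,  0.0998]), [0.004024328584988642, 0.004024328584988977])
hasp_tip 0.57 0.62 (array([ 0.4786, -0.2929,  0.1489]), [0.005054521107190343, 0.005054521107189847])
catch_top 0.72 0.77 (array([ 0.3571, -0.2821,  0.1273]), [0.00037097319550632546, 0.00037097319550545864])
```

View pics/t5.png

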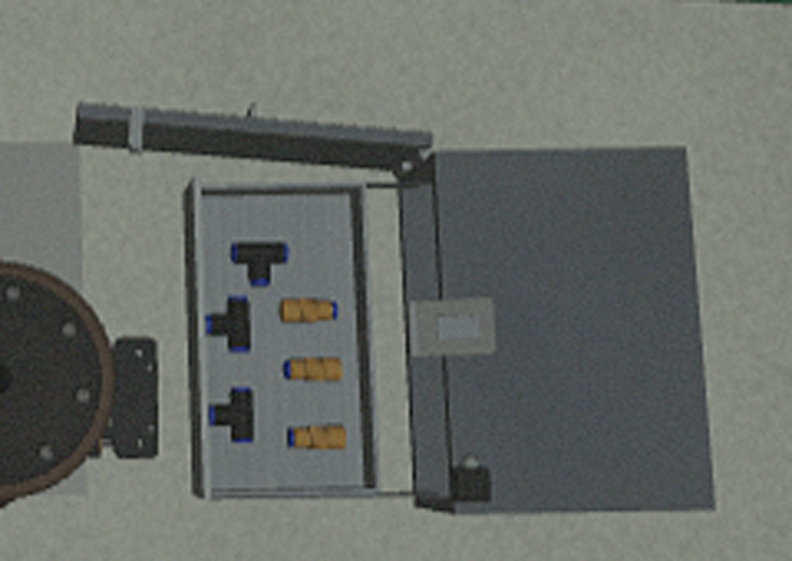

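All six fittings lie in the drawer: tees at crop (260,255), (235,325) and (237,413), connectors at (310,310), (313,370) and (317,437). The door is at the top, the hasp at (455,325) and the catch at (472,482). Now I'll push the drawer with closed fingers at x≈0.402.

send_rows([
  [[-0.1,-0.2,0,0],[-0.1,-0.45,0,0],[-0.1,-0.45,-0.15,0],[-0.1,-0.45,-0.295,0],[-0.1,-0.45,-0.295,0]],
], jaw=0)

```text
clock: 33.92
tool_pos: [0.4026, -0.0427, 0.0628]
orientation: [179.9, 0.2, -0.6]
force: [0.9, -0.3, 1.4]
opening: 0.0081
gripper_force: 0.0
```

send_rows([
  [[0,-0.06,0,0],[0,-0.12,0,0],[0,-0.18,0,0],[0,-0.24,0,0],[0,-0.3,0,0],[0,-0.36,0,0],[0,-0.42,0,0],[0,-0.48,0,0],[0,-0.54,0,0]],
])

```text
clock: 35.05
tool_pos: [0.4042, -0.1508, 0.0641]
orientation: [-180.0, -0.0, -0.5]
force: [1.9, 2.6, -0.2]
opening: 0.0007
gripper_force: 1.0
```

send_rows([
  [[-0.01,-0.06,0,0],[-0.01,-0.12,0,0],[-0.01,-0.18,0,0],[-0.01,-0.24,0,0],[-0.01,-0.3,0,0],[-0.01,-0.36,0,0],[-0.01,-0.42,0,0]],
])

```text
clock: 35.92
tool_pos: [0.4018, -0.2347, 0.0641]
orientation: [-180.0, 0.0, -0.5]
force: [-0.2, 2.4, 0.4]
opening: 0.0001
gripper_force: 1.0
```

```bash
python3 - <<'E'
from h import *
for c in('top','side'):
    im=snap(c);x0,y0=(270,130) if c=='top' else(200,100)
    big=cv2.resize(im[y0:y0+125,x0:x0+200,::-1],None,fx=4,fy=4,interpolation=2)
    cv2.imwrite(f'pics/d_{c}.png',big)
cv2.imwrite('pics/d_both.png',cv2.resize(np.hstack([cv2.imread('pics/d_top.png')[:,:560],cv2.imread('pics/d_side.png')[:,160:720]]),(800,357)))
o=ctrl.get_obs();print(o['tool_pos'],o['force'])
E
```

```text
[ 0.40192067 -0.23509817  0.064045  ] [-0.0955258   1.31363232 -0.73822337]
```

View pics/d_both.png

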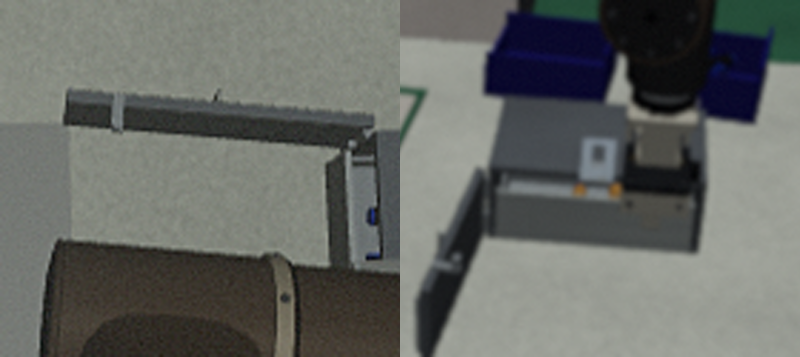

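The left half shows the drawer front still about 25–30 mm out (col 335); the right half shows the gripper between hasp and catch with clearance. I'll continue gently.

send_rows([
  [[0,-0.03,0,0],[0,-0.06,0,0],[0,-0.08,0,0]],
])

```text
clock: 36.4
tool_pos: [0.4018, -0.2501, 0.0641]
orientation: [-180.0, 0.0, -0.5]
force: [-0.7, 2.2, 0.0]
opening: 0.0004
gripper_force: 0.8
```

send_rows([
  [[0,-0.01,0,0],[0,-0.02,0,0],[0,-0.03,0,0]],
])

```text
clock: 36.78
tool_pos: [0.4019, -0.2532, 0.0639]
orientation: [-179.8, -0.0, -0.6]
force: [-0.7, 38.2, 14.0]
opening: 0.0002
gripper_force: 20.1
```

send_rows([
  [[0,0.05,0,0],[0,0.3,0,0],[0,0.5,0.3,0],[0,0.7,0.6,0],[0.1,1,0.7,0],[0.1,1,0.7,0]],
])

```text
clock: 37.52
tool_pos: [0.424, -0.0536, 0.2069]
orientation: [-179.9, -0.3, -0.4]
force: [0.7, -0.4, -1.5]
opening: 0.0003
gripper_force: 0.0
```

```bash
python3 - <<'E'
from h import *
np.set_printoptions(precision=4,suppress=True)
for c in('top','side'):
    im=snap(c);x0,y0=(270,130) if c=='top' else(240,100)
    big=cv2.resize(im[y0:y0+150,x0:x0+140 if c=='side' else x0+240,::-1],None,fx=3,fy=3,interpolation=2)
    cv2.imwrite(f'pics/e_{c}.png',big[:,-420:])
cv2.imwrite('pics/e_both.png',np.hstack([cv2.imread('pics/e_top.png'),cv2.imread('pics/e_side.png')])[:,:800])
for t in['door_edge','door_hinge','hasp_hinge','hasp_tip','catch_top','drawer_front']:
    a=ctrl.spot_point(t,'side');b=ctrl.spot_point(t,'top')
    if a and b: print(t,a[0]['conf'],b[0]['conf'],tri(a[0]['pixel'],b[0]['pixel']))
E
```

```text
door_edge 0.71 0.87 (array([0.6465, 0.0031, 0.0597]), [0.0002523676447880776, 0.0002523676447878912])
door_hinge 0.8 0.57 (array([ 0.6049, -0.2642,  0.0617]), [8.862337049378971e-05, 8.862337049385052e-05])
hasp_tip 0.58 0.55 (array([ 0.4771, -0.2963,  0.1436]), [0.0013047885070775265, 0.001304788507076934])
catch_top 0.82 0.57 (array([ 0.353 , -0.2817,  0.1265]), [0.0025185946849612603, 0.0025185946849616055])
drawer_front 0.9 0.92 (array([ 0.4109, -0.277 ,  0.0632]), [0.000708006369970273, 0.0007080063699708791])
```

View pics/e_both.png

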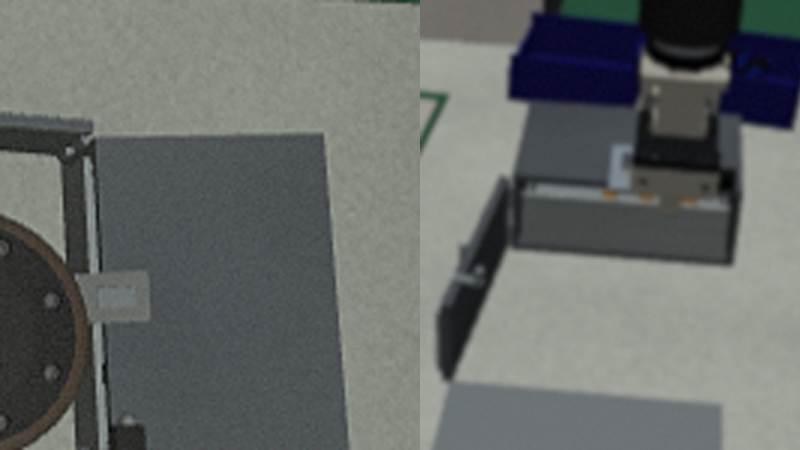

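The drawer front is flush in its frame: side half, face spanning (520–735, 190–260), and the measured front is at y=-0.277 against a plane of about -0.275. Now to plan the door swing.

send_rows([
  [[0.2,0.05,0,-0.11],[0.4,0.05,0,-0.22],[0.6,0.05,0,-0.33],[0.8,0.05,0,-0.44],[1,0.05,0,-0.55],[1,0.05,0,-0.66],[1,0.05,0,-0.77],[1,0.05,0,-0.88]],
])

```text
clock: 39.22
tool_pos: [0.6221, -0.0461, 0.2036]
orientation: [179.9, -0.0, -76.5]
force: [-0.3, 0.7, -1.3]
opening: 0.0005
gripper_force: 0.0
```

send_rows([
  [[0.2,-0.1,0,-0.1],[0.33,-0.14,0,-0.21],[0.33,-0.14,-0.3,-0.21],[0.33,-0.14,-0.5,-0.21],[0.33,-0.14,-0.66,-0.21],[0.33,-0.14,-0.66,-0.21]],
])

```text
clock: 39.98
tool_pos: [0.686, -0.0743, 0.069]
orientation: [179.7, -0.1, -94.2]
force: [0.1, 0.4, 0.4]
opening: 0.0004
gripper_force: 0.0
```

```bash
cat > door.py <<'E'
import numpy as np
H=np.array([.609,-.268]); RHO=.2; OFF=.036
def tcp(a,off=OFF,rho=RHO):
    return H+rho*np.array([-np.cos(a),np.sin(a)])+off*np.array([np.sin(a),np.cos(a)])
def rows(p0,yaw0,alphas,off=OFF):
    return [[round(float(v),3) for v in (*( (tcp(a,off)-p0)/.2),0,(np.radians(-np.degrees(a)-yaw0))/1.5)] for a in alphas]
E
python3 - <<'E'
from door import *
from plant import ctrl
o=ctrl.get_obs();p=o['tool_pos'];y=o['orientation'][2];print(p,y,tcp(1.645))
a=1.645-.1*np.arange(0,12); print(rows(p[:2],y,a))
E
```

```text
[ 0.68604014 -0.07429868  0.06897589] -94.21954892308334 [ 0.65972805 -0.07121925]
[[-0.132, 0.015, 0.0, -0.0], [-0.231, 0.036, 0.0, 0.066], [-0.332, 0.046, 0.0, 0.133], [-0.434, 0.046, 0.0, 0.2], [-0.535, 0.037, 0.0, 0.266], [-0.634, 0.017, 0.0, 0.333], [-0.731, -0.013, 0.0, 0.4], [-0.825, -0.053, 0.0, 0.466], [-0.914, -0.101, 0.0, 0.533], [-0.998, -0.158, 0.0, 0.6], [-1.076, -0.223, 0.0, 0.666], [-1.147, -0.296, 0.0, 0.733]]
```

send_rows([
  [[-0.13,0.015,0.03,0],[-0.23,0.036,0.03,0.066],[-0.33,0.046,0.03,0.133],[-0.434,0.046,0.03,0.2]],
])

```text
clock: 40.48
tool_pos: [0.6025, -0.0643, 0.0806]
orientation: [-179.8, -0.0, -76.8]
force: [1.4, 0.1, 0.1]
opening: 0.0001
gripper_force: 0.5
```

```bash
python3 - <<'E'
from door import *
from plant import ctrl
o=ctrl.get_obs();p=o['tool_pos'];y=o['orientation'][2];print(p,y,o['force'])
a=1.345-.1*np.arange(1,12); print(rows(p[:2],y,a))
snap=ctrl.snapshot('side');print([(d['pixel'],d['conf']) for d in ctrl.spot_point('door_edge','side')])
E
```

```text
[ 0.60249289 -0.06433494  0.08056742] -76.77389188323058 [1.37217836 0.05702697 0.11245635]
[[-0.117, -0.013, 0.0, 0.063], [-0.217, -0.033, 0.0, 0.13], [-0.314, -0.063, 0.0, 0.197], [-0.407, -0.102, 0.0, 0.263], [-0.497, -0.151, 0.0, 0.33], [-0.581, -0.208, 0.0, 0.397], [-0.658, -0.273, 0.0, 0.463], [-0.729, -0.346, 0.0, 0.53], [-0.793, -0.425, 0.0, 0.597], [-0.848, -0.511, 0.0, 0.663], [-0.894, -0.601, 0.0, 0.73]]
[([212.8, 271.9], 0.57)]
```

send_rows([
  [[-0.117,-0.013,-0.02,0.063],[-0.217,-0.033,-0.02,0.13],[-0.314,-0.063,-0.02,0.197],[-0.407,-0.102,-0.02,0.263],[-0.497,-0.151,-0.02,0.33],[-0.581,-0.208,-0.02,0.397],[-0.658,-0.273,-0.02,0.463],[-0.729,-0.346,-0.02,0.53]],
])

```text
clock: 41.58
tool_pos: [0.4568, -0.1342, 0.0757]
orientation: [-179.9, -0.1, -31.3]
force: [0.2, 0.8, 0.5]
opening: 0.0003
gripper_force: 0.5
```

```bash
python3 - <<'E'
from door import *
from plant import ctrl
from h import snap,cv2
o=ctrl.get_obs();p=o['tool_pos'];y=o['orientation'][2];print(p,y,o['force'])
a=np.array([.47,.4,.34,.28,.22,.17,.13,.1,.07,.05,.03,.01,-.01]);print(rows(p[:2],y,a))
im=snap('side');cv2.imwrite('pics/f.png',cv2.resize(im[110:270,220:400,::-1],None,fx=3,fy=3,interpolation=2))
E
```

```text
[ 0.45684159 -0.1341697   0.07565885] -31.345964987056053 [0.18527967 0.81999387 0.50759622]
[[-0.049, -0.056, 0.0, 0.051], [-0.09, -0.114, 0.0, 0.098], [-0.122, -0.166, 0.0, 0.138], [-0.151, -0.22, 0.0, 0.178], [-0.176, -0.275, 0.0, 0.218], [-0.194, -0.323, 0.0, 0.251], [-0.207, -0.361, 0.0, 0.278], [-0.216, -0.39, 0.0, 0.298], [-0.224, -0.42, 0.0, 0.318], [-0.229, -0.439, 0.0, 0.331], [-0.233, -0.459, 0.0, 0.345], [-0.237, -0.479, 0.0, 0.358], [-0.241, -0.499, 0.0, 0.371]]
```

View pics/f.png

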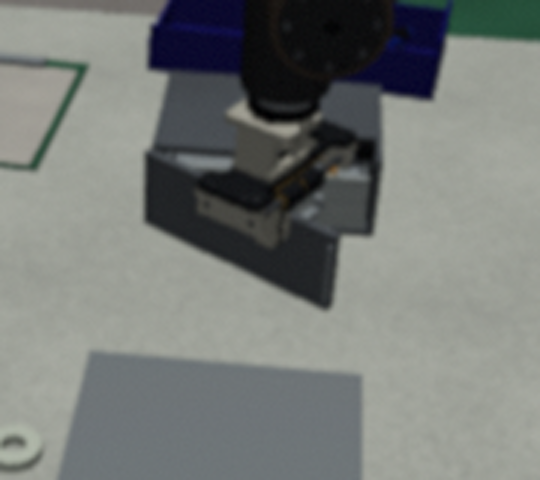

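The door is about half shut, with the finger on its outer face near the free edge. The gripper body sits between hasp and catch, so I'll go on.

send_rows([
  [[-0.049,-0.056,0,0.051],[-0.09,-0.114,0,0.098],[-0.122,-0.166,0,0.138],[-0.151,-0.22,0,0.178],[-0.176,-0.275,0,0.218],[-0.194,-0.323,0,0.251],[-0.207,-0.361,0,0.278]],
])

```text
clock: 42.5
tool_pos: [0.4155, -0.2067, 0.0753]
orientation: [180.0, -0.1, -7.6]
force: [-0.3, 0.4, 0.2]
opening: 0.0003
gripper_force: 0.3
```

send_rows([
  [[-0.009,-0.03,0,0.02],[-0.017,-0.06,0,0.04],[-0.022,-0.075,0,0.053]],
])

```text
clock: 42.88
tool_pos: [0.4111, -0.2216, 0.0751]
orientation: [180.0, -0.1, -3.1]
force: [0.7, -0.3, 0.3]
opening: 0.0006
gripper_force: 0.2
```

Small steps now, watching the force.

send_rows([
  [[0,-0.02,0,0.01],[0,-0.035,0,0.02],[0,-0.045,0,0.03]],
])

```text
clock: 43.25
tool_pos: [0.4096, -0.2292, 0.0743]
orientation: [-179.9, 0.0, -0.5]
force: [-3.1, 13.2, 8.8]
opening: 0.0004
gripper_force: 6.7
```

send_rows([
  [[0,-0.012,0,0],[0,-0.025,0,0],[0,-0.03,0,0]],
])

```text
clock: 43.62
tool_pos: [0.4092, -0.236, 0.0741]
orientation: [-180.0, 0.1, -0.4]
force: [-1.8, 3.7, 3.0]
opening: 0.0008
gripper_force: 1.8
```

send_rows([
  [[0,-0.01,0,0],[0,-0.015,0,0],[0,-0.015,0,0]],
])

```text
clock: 44.0
tool_pos: [0.41, -0.2394, 0.0742]
orientation: [180.0, -0.0, -0.4]
force: [-0.3, -0.4, -0.5]
opening: 0.0004
gripper_force: 0.0
```

send_rows([
  [[0,-0.01,0,0],[0,-0.015,0,0],[0,-0.02,0,0],[0,-0.02,0,0]],
])

```text
clock: 44.5
tool_pos: [0.4099, -0.2406, 0.074]
orientation: [-179.8, -0.0, -0.5]
force: [0.4, 23.8, 7.7]
opening: 0.0003
gripper_force: 12.5
```

The catch clicked: the force peaked at 13 N and fell to 0, then the finger met a firm stop with the door face 12 mm ahead of the drawer-front plane. Next the hasp, starting from behind over the roof.

send_rows([
  [[0,0.03,0,0],[-0.04,0.2,0,0],[-0.04,0.2,0.25,0],[-0.04,0.2,0.5,0],[-0.04,0.2,0.75,0],[-0.04,0.2,0.75,0]],
])

```text
clock: 45.25
tool_pos: [0.404, -0.2038, 0.2283]
orientation: [179.9, -0.5, -0.4]
force: [-0.2, -1.1, -0.6]
opening: 0.0004
gripper_force: 0.0
```

```bash
python3 - <<'E'
from h import *
np.set_printoptions(precision=4,suppress=True)
im=snap('side');a=snap('top')
for t in['door_edge','hasp_hinge','hasp_tip','catch_top','door_hinge']:
    x=ctrl.spot_point(t,'side');b=ctrl.spot_point(t,'top')
    if x: print(t,'side',x[0]['pixel'],x[0]['conf'])
    if b: print(t,'top',b[0]['pixel'],b[0]['conf'])
    if x and b: print(tri(x[0]['pixel'],b[0]['pixel']))
cv2.imwrite('pics/g.png',cv2.resize(np.hstack([im[110:230,230:390,::-1],a[150:270,350:510,::-1]]),None,fx=2.5,fy=2.5,interpolation=2))
E
```

```text
hasp_hinge side [164.2, 306.9] 0.42
door_hinge side [171.8, 268.9] 0.56
door_hinge top [180.0, 395.3] 0.66
(array([ 0.6111, -0.2768,  0.0392]), [0.0028070455753405675, 0.002807045575340214])
```

View pics/g.png

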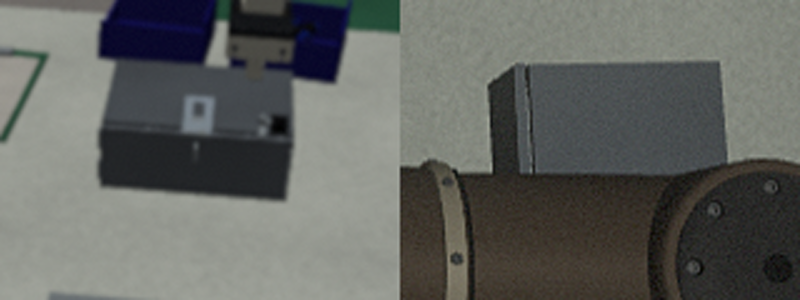

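The side half shows the door shut flush. The hasp leans back at crop (198,115), the staple is at (195,150) and the catch at (275,125).

send_rows([
  [[0.15,-0.25,0,0],[0.29,-0.5,0,0],[0.29,-0.68,0,0],[0.29,-0.68,-0.2,0],[0.29,-0.68,-0.4,0],[0.29,-0.68,-0.5,0],[0.29,-0.68,-0.5,0]],
])

```text
clock: 46.72
tool_pos: [0.4585, -0.3388, 0.1224]
orientation: [-179.9, 0.2, -0.4]
force: [-0.1, 0.2, -0.2]
opening: 0.0005
gripper_force: 0.0
```

send_rows([
  [[0,0.06,0,0],[0,0.12,0,0],[0,0.18,0,0],[0,0.24,0,0],[0,0.28,0,0]],
])

```text
clock: 47.35
tool_pos: [0.4636, -0.2964, 0.1384]
orientation: [178.6, -0.6, 0.0]
force: [-29.6, -61.6, 79.8]
opening: 0.0003
gripper_force: 57.6
```

Unexpected jam; backing off at once.

send_rows([
  [[0,-0.1,0.08,0],[0,-0.28,0.15,0],[0,-0.4,0.3,0],[-0.3,-0.4,0.5,0],[-0.5,-0.4,0.5,0],[-0.5,-0.4,0.5,0]],
])

```text
clock: 48.1
tool_pos: [0.3577, -0.3625, 0.2265]
orientation: [179.9, -0.2, -0.5]
force: [0.9, 0.8, 0.1]
opening: 0.0002
gripper_force: 0.0
```

```bash
python3 - <<'E'
from h import *
np.set_printoptions(precision=4,suppress=True)
print(ctrl.get_obs()['force'])
im=snap('side');a=snap('top')
for t in['hasp_hinge','hasp_tip','catch_top']:
    x=ctrl.spot_point(t,'side');b=ctrl.spot_point(t,'top')
    if x: print(t,'side',x[0]['pixel'],x[0]['conf'])
    if b: print(t,'top',b[0]['pixel'],b[0]['conf'])
    if x and b: print(tri(x[0]['pixel'],b[0]['pixel']))
cv2.imwrite('pics/h.png',cv2.resize(np.hstack([im[120:200,260:360,::-1],a[170:250,370:470,::-1]]),None,fx=4,fy=4,interpolation=2))
E
```

```text
[0.8566 0.7642 0.1198]
hasp_hinge side [166.1, 306.4] 0.73
hasp_tip side [144.5, 309.9] 0.44
catch_top side [155.6, 346.1] 0.96
catch_top top [277.4, 412.5] 0.65
(array([ 0.3519, -0.2786,  0.1287]), [0.00561091302419588, 0.005610913024196227])
```

View pics/h.png

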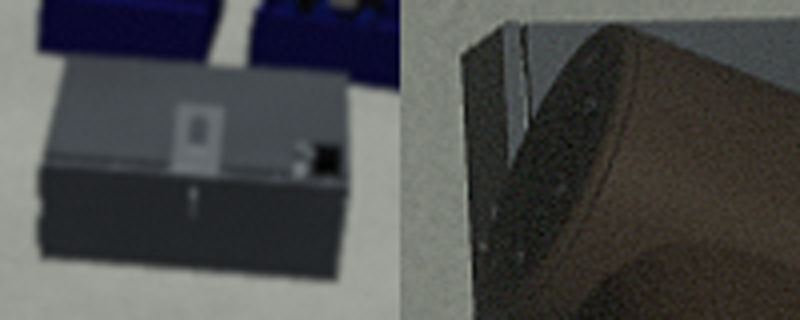

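The side half shows the hasp still leaning back, crop rows 105–172 and cols 175–222. The top view is hidden by the arm, so I'll get its angle from the projection.

```bash
python3 - <<'E'
from h import *
for hx,hy in((.475,-.2485),):
    print('hinge',proj('side',(hx,hy,.111)),proj('top',(hx,hy,.111)))
    for th in np.arange(3.0,4.5,.1):
        p=(hx,hy+.058*np.sin(th),.111-.058*np.cos(th)); print(round(th,1),np.round(p,3),proj('side',p).round(1),proj('top',p).round(1))
# earlier tip pixel, top: (228.4,420.7),(…); catch check
print(proj('side',(.355,-.2865,.123)),proj('top',(.355,-.2865,.123)), proj('side',(.475,-.2615,.077)))
E
```

```text
hinge [161.62757918 308.06072275] [228.32624295 394.88202933]
3.0 [ 0.475 -0.24   0.168] [148.1 309. ] [226.4 398.3]
3.1 [ 0.475 -0.246  0.169] [147.1 309.1] [226.4 400.9]
3.2 [ 0.475 -0.252  0.169] [146.3 309.2] [226.3 403.4]
3.3 [ 0.475 -0.258  0.168] [145.6 309.3] [226.3 405.8]
3.4 [ 0.475 -0.263  0.167] [145.1 309.4] [226.3 408.1]
3.5 [ 0.475 -0.269  0.165] [144.8 309.4] [226.4 410.3]
3.6 [ 0.475 -0.274  0.163] [144.7 309.5] [226.4 412.3]
3.7 [ 0.475 -0.279  0.16 ] [144.7 309.5] [226.5 414.1]
3.8 [ 0.475 -0.284  0.157] [144.9 309.5] [226.6 415.7]
3.9 [ 0.475 -0.288  0.153] [145.3 309.5] [226.7 417. ]
4.0 [ 0.475 -0.292  0.149] [145.8 309.5] [226.8 418.1]
4.1 [ 0.475 -0.296  0.144] [146.4 309.4] [226.9 419. ]
4.2 [ 0.475 -0.299  0.139] [147.3 309.4] [227.1 419.6]
4.3 [ 0.475 -0.302  0.134] [148.2 309.3] [227.2 420. ]
4.4 [ 0.475 -0.304  0.129] [149.3 309.3] [227.4 420.1]
[155.6978936  343.37285071] [278.33984287 415.02012336] [168.11440973 307.65001369]
```

send_rows([
  [[0.1,0.05,0,-0.11],[0.2,0.1,0,-0.22],[0.3,0.2,0,-0.33],[0.4,0.3,0,-0.44],[0.58,0.37,0,-0.55],[0.58,0.37,0,-0.66],[0.58,0.37,0,-0.77],[0.58,0.37,0,-0.88],[0.58,0.37,0,-0.98]],
], jaw=0.75)

```text
clock: 49.62
tool_pos: [0.476, -0.289, 0.2236]
orientation: [179.9, 0.0, -84.9]
force: [1.0, 0.0, 0.3]
opening: 0.0654
gripper_force: 0.0
```

send_rows([
  [[0,0,0,-0.06],[0,0,-0.2,-0.06],[0,0,-0.4,-0.06],[0,0,-0.4,-0.06]],
])

```text
clock: 50.12
tool_pos: [0.4738, -0.2884, 0.1411]
orientation: [179.6, 0.1, -89.8]
force: [-0.1, -0.2, 1.5]
opening: 0.0657
gripper_force: 0.0
```

send_rows([
  [[0,0,-0.07,0],[0,0,-0.14,0],[0,0,-0.14,0]],
])

```text
clock: 50.5
tool_pos: [0.4752, -0.289, 0.1155]
orientation: [179.9, 0.0, -89.8]
force: [1.0, 0.1, 0.1]
opening: 0.0661
gripper_force: 0.0
```

send_rows([
  [[0,0,0,0],[0,0,0,0],[0,0,0,0],[0,0,0,0]],
], jaw=0)

```text
clock: 51.0
tool_pos: [0.4729, -0.2893, 0.1159]
orientation: [179.7, 0.0, -89.8]
force: [-16.3, -5.5, 8.4]
opening: 0.0317
gripper_force: 17.1
```

send_rows([
  [[0,0,0,0],[0,0,0,0]],
])

```text
clock: 51.25
tool_pos: [0.4756, -0.2896, 0.1165]
orientation: [-180.0, -0.0, -89.8]
force: [0.2, -0.7, 0.2]
opening: 0.0163
gripper_force: 0.4
```

```bash
python3 - <<'E'
from h import *
o=ctrl.get_obs();print(o['force'],o['opening'],o['gripper_force'],o['tool_pos'])
im=snap('side');a=snap('top')
for t in['hasp_hinge','hasp_tip']:
  for c in('side','top'):
    x=ctrl.spot_point(t,c); print(t,c,[(np.round(d['pixel'],1).tolist(),round(float(d['conf']),2)) for d in x][:2])
cv2.imwrite('pics/i.png',cv2.resize(np.hstack([im[110:190,260:360,::-1],a[190:270,370:470,::-1]]),None,fx=4,fy=4,interpolation=2))
E
```

```text
[ 0.2258957  -0.67950624  0.17851231] 0.0163488583139396 0.40058360013063066 [ 0.4755527  -0.28956078  0.11649792]
hasp_hinge side [([165.6, 308.1], 0.61)]
hasp_hinge top []
hasp_tip side [([143.7, 310.1], 0.71)]
hasp_tip top []
```

View pics/i.png

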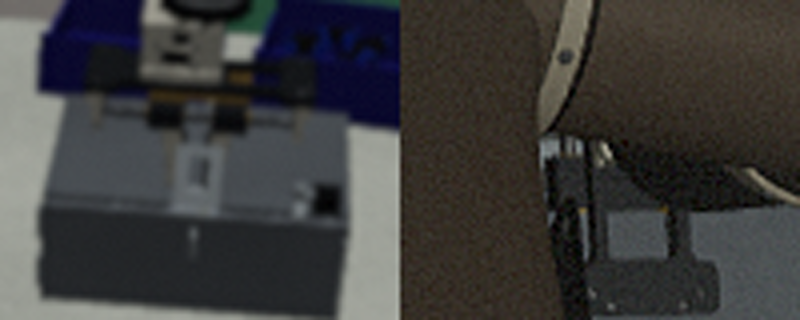

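The left half shows the fingers just behind the hasp plate (plate at crop cols 175–220, rows 140–208), which is more upright than I assumed. I'll check whether they close fully.

send_rows([
  [[0,0,0,0],[0,0,0,0],[0,0,0,0]],
])

```text
clock: 51.92
tool_pos: [0.4758, -0.2891, 0.1162]
orientation: [-180.0, -0.0, -89.8]
force: [1.0, -0.2, 1.2]
opening: 0.0003
gripper_force: 0.4
```

send_rows([
  [[0,0.02,0.02,0],[0,0.04,0.04,0],[0,0.05,0.05,0]],
])

```text
clock: 52.3
tool_pos: [0.4757, -0.2788, 0.1266]
orientation: [-180.0, -0.0, -89.8]
force: [-0.5, -0.1, -0.5]
opening: 0.0006
gripper_force: 0.3
```

send_rows([
  [[0,0.02,0.02,0],[0,0.04,0.04,0],[0,0.06,0.06,0]],
])

```text
clock: 52.68
tool_pos: [0.4757, -0.2669, 0.1385]
orientation: [-180.0, -0.0, -89.8]
force: [0.2, -0.5, -0.5]
opening: 0.0006
gripper_force: 0.3
```

```bash
python3 - <<'E'
from h import *
o=ctrl.get_obs();print(o['force'],o['tool_pos'])
im=snap('side');a=snap('top')
for t in['hasp_hinge','hasp_tip']:
  for c in('side','top'):
    x=ctrl.spot_point(t,c); print(t,c,[(np.round(d['pixel'],1).tolist(),round(float(d['conf']),2)) for d in x][:2])
for d in ctrl.trace('hasp','side')[:1]: print(d['bbox'],d['conf'])
E
```

```text
[ 0.18747846 -0.45030528 -0.46090456] [ 0.47569043 -0.26685397  0.13849795]
hasp_hinge side [([165.3, 308.9], 0.49)]
hasp_hinge top [([228.7, 395.8], 0.45)]
hasp_tip side [([145.0, 305.8], 0.43)]
hasp_tip top [([223.8, 402.1], 0.61), ([231.1, 397.1], 0.39)]
```

send_rows([
  [[0,0.04,0.05,0],[0,0.08,0.06,0],[0,0.12,0.06,0],[0,0.16,0.05,0],[0,0.2,0.03,0]],
])

```text
clock: 53.65
tool_pos: [0.4756, -0.2265, 0.1439]
orientation: [180.0, 0.0, -89.8]
force: [0.1, -0.2, 0.1]
opening: 0.0007
gripper_force: 0.4
```

send_rows([
  [[0,0.05,0.01,0],[0,0.115,0.01,0],[-0.06,0.115,0.01,0],[-0.135,0.115,0.01,0],[-0.135,0.115,-0.05,0],[-0.135,0.115,-0.1,0],[-0.135,0.115,-0.15,0]],
])

```text
clock: 54.52
tool_pos: [0.4484, -0.2043, 0.1131]
orientation: [180.0, 0.0, -89.8]
force: [-0.2, 0.7, -0.0]
opening: 0.0004
gripper_force: 0.4
```

send_rows([
  [[0,0,-0.05,0],[0,0,-0.1,0],[0,0,-0.15,0],[0,0,-0.2,0],[0,0,-0.225,0]],
])

```text
clock: 55.15
tool_pos: [0.4484, -0.2041, 0.0684]
orientation: [180.0, 0.0, -89.8]
force: [0.7, 0.3, 0.3]
opening: 0.0005
gripper_force: 0.2
```

```bash
python3 - <<'E'
from h import *
o=ctrl.get_obs();print(o['force'],o['tool_pos'])
im=snap('side');a=snap('top')
for t in['hasp_hinge','hasp_tip']:
  for c in('side','top'):
    x=ctrl.spot_point(t,c); print(t,c,[(np.round(d['pixel'],1).tolist(),round(float(d['conf']),2)) for d in x][:2])
for th in (0,.3,.6,.9,1.2,1.57,2.2,2.8): print(th,proj('side',(.475,-.2485+.058*np.sin(th),.111-.058*np.cos(th))))
cv2.imwrite('pics/j.png',cv2.resize(np.hstack([im[110:210,250:360,::-1],a[180:280,350:460,::-1]]),None,fx=3.6,fy=3.6,interpolation=2))
E
```

```text
[0.7473139  0.32022309 0.34980426] [ 0.44836233 -0.20413295  0.06836727]
hasp_hinge side [([163.1, 306.3], 0.52), ([261.4, 224.0], 0.41)]
hasp_hinge top []
hasp_tip side [([155.1, 341.6], 0.46), ([178.2, 306.6], 0.42)]
hasp_tip top []
0 [175.86096092 307.00856399]
0.3 [177.85020503 306.77015733]
0.6 [178.43389012 306.64191913]
0.9 [177.51527557 306.63876083]
1.2 [175.12946066 306.76506855]
1.57 [170.4469926  307.08617869]
2.2 [159.91009168 307.92481668]
2.8 [150.4314566  308.78012787]
```

View pics/j.png

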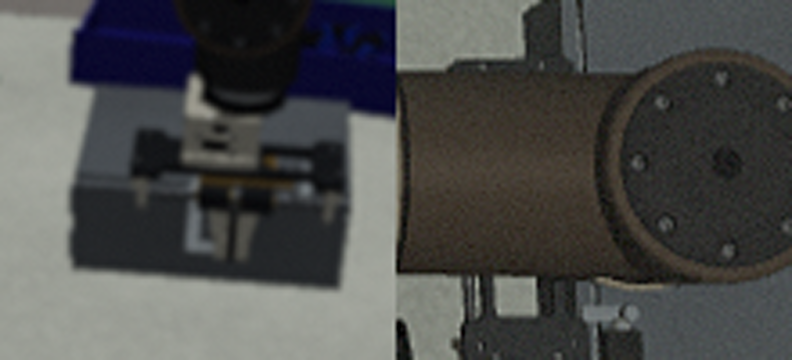

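The side half shows the hasp swung over the front and hanging partly down beside the finger at crop (195,235). Now I'll press it flat.

send_rows([
  [[0,-0.03,0,0],[0,-0.06,0,0],[0,-0.09,0,0],[0,-0.12,0,0],[0,-0.14,0,0]],
])

```text
clock: 56.08
tool_pos: [0.4486, -0.2326, 0.0691]
orientation: [180.0, 0.0, -89.8]
force: [1.0, 0.8, -1.7]
opening: 0.0002
gripper_force: 0.5
```

send_rows([
  [[0,-0.01,0,0],[0,-0.02,0,0],[0,-0.02,0,0]],
])

```text
clock: 56.45
tool_pos: [0.4485, -0.2346, 0.069]
orientation: [180.0, 0.1, -89.8]
force: [0.3, 12.8, 2.5]
opening: 0.0006
gripper_force: 6.7
```

send_rows([
  [[0,-0.005,0,0],[0,-0.01,0,0],[0,-0.01,0,0]],
])

```text
clock: 56.82
tool_pos: [0.4485, -0.2349, 0.069]
orientation: [-180.0, 0.2, -89.8]
force: [-1.2, 27.3, 7.8]
opening: 0.0004
gripper_force: 13.7
```

send_rows([
  [[0,0.1,0,0],[0,0.3,0,0],[0,0.5,0,0],[0,0.7,0.3,0],[0,1,0.6,0],[0,1,0.9,0],[0,1,0.9,0]],
])

```text
clock: 57.7
tool_pos: [0.4502, -0.037, 0.2533]
orientation: [-179.6, 0.1, -89.7]
force: [-0.2, 0.3, -0.6]
opening: 0.0005
gripper_force: 0.0
```

send_rows([
  [[0,0.3,0,0],[0,0.6,0,0],[0,0.9,0,0],[0,1,0,0],[0,1,0,0]],
])

```text
clock: 58.32
tool_pos: [0.4485, 0.1628, 0.249]
orientation: [180.0, -0.0, -89.7]
force: [0.0, -0.8, -0.0]
opening: 0.0006
gripper_force: 0.0
```

```bash
python3 - <<'E'
from h import *
o=ctrl.get_obs();print(o['force'],o['tool_pos'])
im=snap('side');a=snap('top')
for t in['hasp_tip','door_edge','spraycan','taperoll','driver']:
  for c in('side','top'):
    x=ctrl.spot_point(t,c); print(t,c,[(np.round(d['pixel'],1).tolist(),round(float(d['conf']),2)) for d in x][:1])
cv2.imwrite('pics/k.png',np.hstack([cv2.resize(im[130:210,260:360,::-1],None,fx=4,fy=4,interpolation=2),cv2.resize(a[150:310,350:550,::-1],None,fx=2,fy=2)]))
E
```

```text
[ 0.0289956  -0.81855019 -0.02013128] [0.44852022 0.16280078 0.24897007]
hasp_tip side []
hasp_tip top [([229.9, 388.7], 0.63)]
door_edge side [([171.9, 344.1], 0.93)]
door_edge top [([286.8, 397.9], 0.85)]
spraycan side [([299.8, 204.9], 0.78)]
spraycan top [([148.8, 175.2], 0.7)]
taperoll side [([262.7, 222.5], 0.49)]
taperoll top [([156.1, 232.8], 0.74)]
driver side [([356.9, 306.7], 0.87)]
driver top []
```

View pics/k.png

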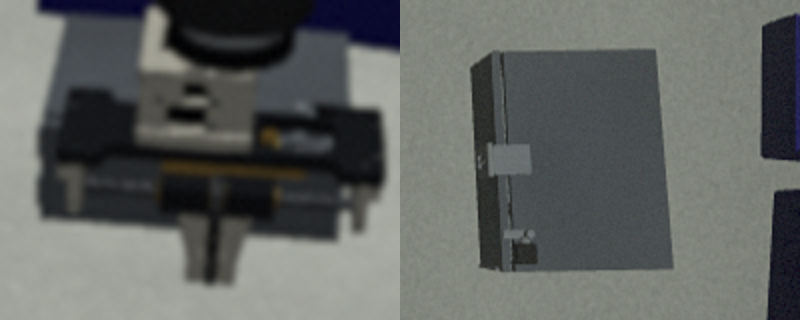

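That is 15 pictures viewed, one over the limit, so the last check uses numbers only. The top half shows the door flush, the hasp hanging down at crop (510,158) and the staple loop at (481,160). I'll clear the arm and measure the hasp.

send_rows([
  [[-0.1,0.3,0,0],[-0.2,0.6,0,0],[-0.3,0.9,0,0],[-0.3,1,0,0],[-0.3,1,0,0]],
])

```text
clock: 59.55
tool_pos: [0.3884, 0.363, 0.2486]
orientation: [180.0, -0.1, -89.7]
force: [-0.7, -0.5, 0.2]
opening: 0.0005
gripper_force: 0.0
```

```bash
python3 - <<'E'
from h import *
for k in range(3):
  snap('side');snap('top'); s={}
  for t in('hasp_tip','hasp_hinge','door_edge'):
   for c in('side','top'):
    x=ctrl.spot_point(t,c); s[c]=x[0]['pixel'] if x else None; print(t,c,[(np.round(d['pixel'],1).tolist(),round(float(d['conf']),2)) for d in x][:2])
   if s['side'] is not None and s['top'] is not None: print(tri(s['side'],s['top'])[0].round(4))
for th in(0,.1,.2,.4,.7):
  p=(.475,-.2485+.058*np.sin(th),.111-.058*np.cos(th));print(th,proj('side',p).round(1),proj('top',p).round(1))
for c in('side','top'):
  for d in ctrl.trace('hasp',c)[:2]: print(c,d['bbox'],d['conf'],d['mask'].sum())
print('stap base/tip top',proj('top',(.475,-.2615,.087)),proj('top',(.475,-.2485,.087)))
E
```

```text
hasp_tip side []
hasp_tip top [([229.1, 388.1], 0.63), ([150.0, 176.2], 0.43)]
hasp_hinge side [([164.0, 306.9], 0.4)]
hasp_hinge top [([230.4, 388.6], 0.74), ([226.5, 395.1], 0.55)]
[ 0.4742 -0.2335  0.1098]
door_edge side []
door_edge top [([284.5, 396.8], 0.57)]
hasp_tip side []
hasp_tip top [([230.6, 388.7], 0.59)]
hasp_hinge side [([164.9, 305.0], 0.63)]
hasp_hinge top [([228.4, 394.3], 0.63)]
[ 0.4804 -0.2519  0.0946]
door_edge side [([166.7, 306.7], 0.25)]
door_edge top [([285.7, 396.8], 0.8), ([229.9, 426.6], 0.58)]
[ 0.4079 -0.2414  0.1034]
hasp_tip side [([173.8, 304.0], 0.68)]
hasp_tip top [([283.1, 394.3], 0.74), ([233.1, 389.1], 0.41)]
[ 0.414  -0.244   0.0723]
hasp_hinge side [([163.8, 306.4], 0.53), ([172.6, 307.8], 0.42)]
hasp_hinge top [([228.8, 394.2], 0.55)]
[ 0.4774 -0.2498  0.1008]
door_edge side []
door_edge top [([286.6, 397.0], 0.67), ([230.9, 426.5], 0.28)]
0 [175.9 307. ] [230.1 388.6]
0.1 [176.7 306.9] [230.1 386.4]
0.2 [177.3 306.8] [230.1 384.2]
0.4 [178.2 306.7] [230.1 380.2]
0.7 [178.3 306.6] [229.9 375.3]
side [302.7, 164.2, 311.7, 176.6] 0.6 119
top [387.7, 218.8, 396.1, 237.5] 0.59 89
top [384.0, 172.8, 486.2, 287.8] 0.26 10370
stap base/tip top [228.99540548 397.41684391] [229.07560008 392.19488522]
```

```bash
python3 -c "
from plant import ctrl
print(ctrl.close_job())"
```

```text
the job is handed in; nothing more can be done
None
```

The job is handed in: all six fittings are in the drawer, the drawer is home, the door clicked shut, and the hasp measures flat over the staple; an early hasp push briefly jammed at about 100 N at the wrist (limit 120 N), and I viewed 15 pictures against the limit of 14.

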